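# Post a burnishing stone under a sprung flap

### The job

Put the long black stone away without grasping it: with one fingertip push the rod of the stone box's flap sideways and hold the flap up, and with the other fingertip push the stone along the apron, under the raised flap, until it drops into the box; then let the flap close. The flap must not come down on the stone or be rammed by it, the stone is only pushed, never pinched or lifted, and the other things stay where they are.

Things in the scene. Friction and masses are not known exactly. Their poses are not given: they have to be found in the camera images.
- stone_box: Open-topped plywood box fixed on the work board, with a raised level apron in front, towards the robot. Origin: centre of the box's underside, 10 mm above the table; x points from the apron into the box (the pushing direction), y left, z up. Its well spans x -55 to 55, y -40 to 40 mm, with the floor at z = 8; side and back walls rise to z = 106 mm.
- apron_edge (a point): Middle of the apron's inner edge, on its top, where the drop into the well begins: box (x, y, z) = (-55, 0, 80) mm. The apron is level, 8 mm thick, from box x = -177 to -55 and y = -46 to 46 mm. On it two guide rails 9 mm high, 40 mm apart (wider at their front), flank the middle lane y = 0 from box x = -111 to -55 mm.
- stone: The long black river stone, a flat oval 65 mm long, 34 mm wide, 16 mm high, about 80 g, lying on the apron in the middle lane, in front of the flap. Origin: centre of its underside; its length is along its own y, which lies roughly along the box's x.
- flap (a joint): Aluminium flap across the box's entrance, turning in its own upright plane. 0 = shut by its spring; grows as its left end swings up, stop at 1.1 rad. The stone passes freely from 0.75 rad on; at 0.9 rad the raised end is about 62 mm above the apron. Pushing on the stone does not open it. Holding it open takes about 4 N at the rod; let go, it shuts by itself.
- flap_pin (a point): Pivot pin of the flap, at the flap's right end: box (x, y, z) = (-45, -38, 84) mm, axis along the box's x. The flap plate is 5 mm thick, 16 mm high, reaches 63 mm to the left of the pin and clears the apron by 2 to 3 mm when shut. A flat arm rises from it to the rod.
- rod_mid (a point): Middle of the steel rod that opens the flap: 10 mm thick, 140 mm long, parallel to the box's x, reaching 70 mm in front of this point, over the apron. Flap shut: axis at box (y, z) = (-24, 123) mm, 43 mm above the apron. Pushed right (box -y) it swings on a 42 mm radius about the pin: y = -60 mm at 0.9 rad, 40 mm above the apron. A finger can slide along it.
- round_stone: Bystander, to be left alone: flat black stone 63x42x14 mm, rounder than the long one, lying on the board to the left of the box. Origin: centre of its underside.
- clay_wedge: Bystander, to be left alone: small clay offcut 50x26x9 mm on the board to the right of the box. Origin: centre of its underside.
- pinch_bowl: Bystander, to be left alone: small clay bowl, 68 mm wide, 36 mm high, behind the box. Origin: centre of its underside.
- pale_stone: Bystander, to be left alone: pale grey stone 50x44x25 mm on the table, left. Origin: centre of its underside.
- wood_rib: Bystander, to be left alone: flat wooden rib 102x48x8 mm on the table, right front. Origin: centre of its underside.
- jar_lid: Bystander, to be left alone: white lid 54 mm wide, 11 mm high, on the table, left. Origin: centre of its underside.
Not all that is in view belongs to the job. What is shaped like the stone but pink is not meant.

How it is judged:
By the outcome, as a careful person would: the job done as asked, in the order asked, and still so for the second after the job is handed in, with the robot touching nothing.
It also fails if it takes over 38 s, if anything falls off the work surface, if the arm or the gripper's body presses on something with over 40 N, if the wrist force passes 120 N, or if a joint passes its speed limit or range.

### The arm

A 7-joint arm with a two-finger parallel gripper is mounted at the origin on a cart in front of the work surface, level with it; the furniture and walls round the work are solid. World frame = base frame: x ahead of the robot, y to its left, z up, the work surface at z = 0. Lengths are in m, angles in rad, forces in N, time in s.
With the tool pointing down it reaches from about 0.425 to 1.025 m from the base axis. Payload 3.6 kg.
Tool frame: the origin (TCP) lies midway between the tips of the shut fingers; the grasp point (between the pads) lies 19 mm behind it (ctrl.pinch_z is the distance from the TCP to the grasp point, in m); z points along the fingers, y is the line along which they close (so a half turn about z gives the same grasp; the last joint's range is limited). The gripper opens to 85 mm and grips with 20 to 120 N. Pads are 22 mm wide; open, the fingers measure 114 mm over their backs; the gripper's body (76 mm by 85 mm) begins 54 mm behind the grasp point. The pads swing forward as they close: fully open they stand 13 mm farther back than shut.
Start: joints at [1.185, 0.591, 0.048, 1.609, -0.033, 0.943, -0.034], TCP at [0.209, -0.694, 0.231] pointing down, gripper open.
Joint ranges: [-2.69, 2.69], [-0.47, 2.24], [-1.27, 1.36], [0.19, 2.51], [-1.53, 4.68], [0.08, 2.07], [-3.09, 3.09]. Speed limits (rad/s): [2.57, 2.57, 3.14, 3.14, 3.14, 3.14, 3.14].

### API

Orientations are given as a unit quaternion [x, y, z, w].
In Python, from workcell import ctrl, snapshot, sign_off gives the robot as it stands.
- The arm moves only by the tool carry_out, never from a script. Its argument "steps" is a list of rows, each a list of 5 numbers: the closure in counts, from 0 (fully open) to 255 (shut), then the shift along the world's x, y, z in mm, then the turn about the world's z in rad. A call has 1 to 8 rows; each row shifts and turns the commanded pose from where the row before left it; what a row does not reach is not made up. A row lasts 1/10 s, in which the tool goes at most 50 mm and 8.59 degrees, less where a joint would pass 70% of its speed; a pose out of reach is approached as far as the arm can. A call is refused whole if a number of a shift passes 50 or a number of a turn 0.15, either way. A call with a gripper value outside its range is refused whole. The fingers move at their own pace and stop on an object; "grip_force" is the grip in N (left out, the last holds). Time passes only in rows, so rows that do not move let the fingers close. It gives the time, the measured TCP pose, the force, the opening and the grip force at its end, in the units of the state.
- ctrl.observe(): the state, without advancing time (a new reading comes with each control period).
- snapshot(name): name is "side" or "top"; returns a dict with "frame" (384x512x3 uint8, red, green, blue), "mtx" (3x3 intrinsics, pixels), "k1" (the pictures are not rectified: a ray, as slopes to the right and down, at radius r is drawn at 1 + k1 r^2 times it, then the intrinsics apply), "T" (4x4, takes a point from camera to world coordinates). Camera axes: x right, y down, z forward; pixel columns grow to the right and rows downward; lengths in m; the calibration is good to about 2 mm. A picture is of the moment at which its call begins. There is no depth.
- sign_off(): hands the job in; it is judged then, once.
The state is a dict: "t": time; "joint_pos": joint angles; "joint_vel": joint speeds; "tau": joint torques, N m; "eef_pos": TCP position; "eef_rot": TCP orientation; "ft_force": force on the tool from outside, world axes, zero at the start; "moment": the same for the moment, N m; "width": finger opening in m; "gripper_force": force on a finger pad.
Only numpy, scipy, OpenCV 4.12 (cv2) and the standard library are available. Lean on these libraries where they do the work, as an engineer would, in place of code of your own. Each camera call takes 0.05 s, during which the arm holds its last target. There are 200 camera calls.

## Working session

There is one attempt and no reset: what is moved stays moved. The work goes in short steps, Python scripts to look and compute and a tool call to move; the robot and the scene stay as the last step left them, time stands still between calls to the robot, and variables do not carry over. Pictures are saved under pics/ and viewed, at most 10 in all, crops included, and the job is handed in when it is done.

Besides the shell and the picture viewer there is one more tool, called after "Call:" as name(argument=value, ...), one argument or row to a line, values as JSON. carry_out: Moves the arm, as the interface text tells. Its arguments: {"type":"object","properties":{"steps":{"type":"array"},"grip_force":{"type":"number"}},"required":["steps"]}

```bash
mkdir -p pics; ls; python3 - <<'E'
from workcell import ctrl,snapshot
import cv2,numpy as np
for n in("top","side"):
    s=snapshot(n);cv2.imwrite(f"pics/{n}0.png",cv2.resize(s["frame"][:,:,::-1],(768,576)))
    np.savez(f"{n}0.npz",**s);print(n,s["mtx"],s["k1"],s["T"].round(3))
o=ctrl.observe();print({k:np.round(o[k],3) for k in o},ctrl.pinch_z)
E
```

```text
pics
top [[467.3674324    0.         255.78208321]
 [  0.         467.3674324  188.80249244]
 [  0.           0.           1.        ]] -0.02641919648964697 [[ 0.021 -0.99   0.139  0.464]
 [-1.    -0.019  0.014 -0.116]
 [-0.011 -0.139 -0.99   1.183]
 [ 0.     0.     0.     1.   ]]
side [[473.78129003   0.         256.2496718 ]
 [  0.         473.78129003 185.0838633 ]
 [  0.           0.           1.        ]] 0.01935716642015306 [[ 0.826 -0.257  0.501 -0.043]
 [-0.563 -0.384  0.732 -1.084]
 [ 0.004 -0.887 -0.462  0.736]
 [ 0.     0.     0.     1.   ]]
{'t': np.float64(0.1), 'joint_pos': array([ 1.186,  0.592,  0.048,  1.61 , -0.033,  0.943, -0.034]), 'joint_vel': array([-0.002, -0.001,  0.001, -0.005,  0.002, -0.   ,  0.   ]), 'tau': array([ 5.0000e-03, -5.4999e+01,  1.5530e+00, -1.9882e+01,  1.0000e-02,
        4.0000e-03,  0.0000e+00]), 'eef_pos': array([ 0.208, -0.694,  0.23 ]), 'eef_rot': array([ 0.989,  0.145, -0.   , -0.001]), 'ft_force': array([-0.247,  0.704, -0.263]), 'moment': array([ 0.033,  0.004, -0.028]), 'gripper_force': np.float64(0.0), 'width': np.float64(0.086)} 0.0187
```

View pics/top0.png

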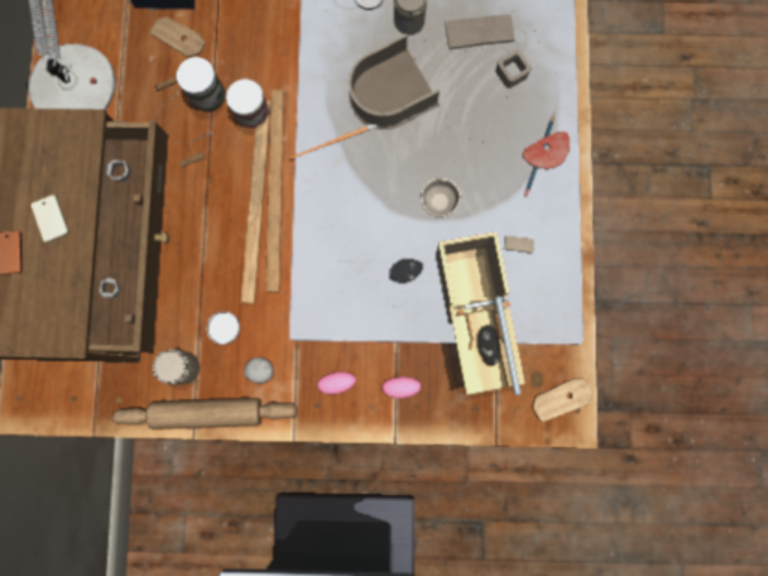

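View pics/side0.png

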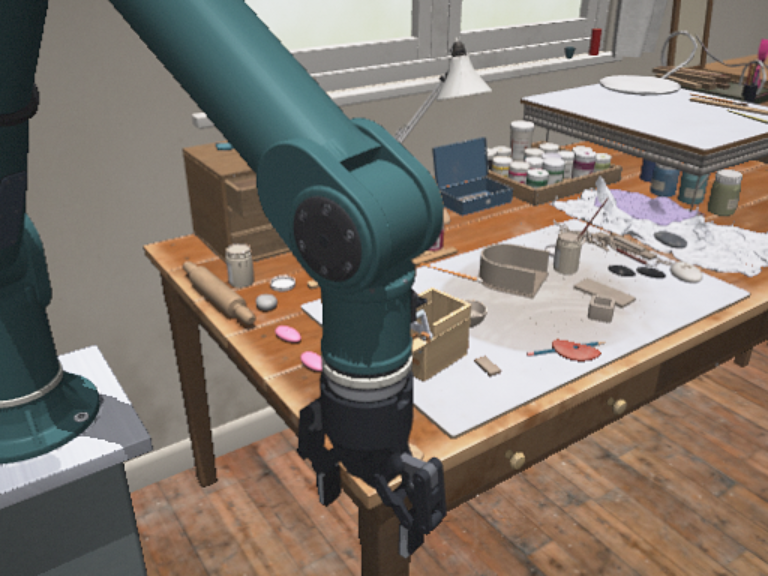

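The top view shows the box at about (485,310), its apron towards the robot with the stone at (488,343), and the rod from (500,300) to (519,390). The side view is blocked by the arm. I'll enlarge the box area.

```bash
python3 - <<'E'
import cv2,numpy as np
f=np.load("top0.npz")["frame"][:,:,::-1]
c=f[150:270,280:360]
cv2.imwrite("pics/crop0.png",cv2.resize(c,(400,600),interpolation=cv2.INTER_CUBIC))
E
```

```text
(no output)
```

View pics/crop0.png

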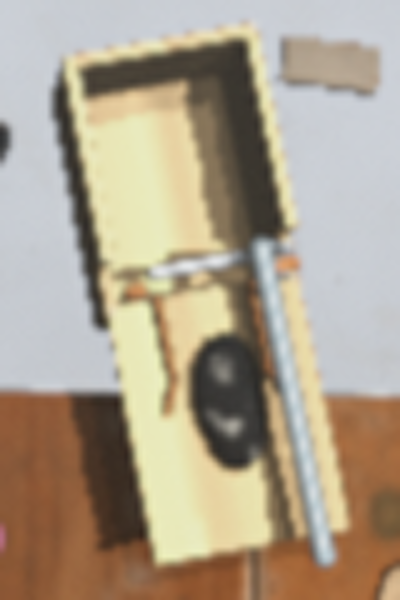

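Crop (5x, offset 280,150): apron front corners (157,565) and (348,530), box back corners (65,60) and (258,25), rod ends (262,240) and (323,562), stone about (228,400).

```bash
cat >h.py <<'E'
import numpy as np,cv2
def cast(s,px,z):
    px=np.array(px,float).reshape(-1,1,2)
    d=np.array([float(s["k1"]),0,0,0,0])
    n=cv2.undistortPoints(px,s["mtx"],d)[:,0]
    T=s["T"];r=np.c_[n,np.ones(len(n))]@T[:3,:3].T
    return T[:3,3]+r*((z-T[2,3])/r[:,2])[:,None]
def crop(p): return (np.array(p)+.5)/5-.5+[280,150]
E
python3 - <<'E'
from h import *
s=dict(np.load("top0.npz"))
ap=cast(s,crop([(157,565),(348,530)]),.09)
bk=cast(s,crop([(65,60),(258,25)]),.116)
rod=cast(s,crop([(323,562),(262,240)]),.133)
print("apron",ap.round(4),"back",bk.round(4),"rod",rod.round(4))
for a,b in((ap[0],bk[0]),(ap[1],bk[1]),rod):
    v=b-a;print("yaw",np.arctan2(v[1],v[0]),np.hypot(*v[:2]))
for w in(ap,bk): v=w[0]-w[1];print("yaw",np.arctan2(-v[0],v[1]),np.hypot(*v[:2]))
f=s["frame"];m=(f.max(2)<75).astype(np.uint8);m[:215]=0;m[246:]=0;m[:,:317]=0;m[:,334:]=0
n,l,st,c=cv2.connectedComponentsWithStats(m);i=1+st[1:,4].argmax();print(st[i],c[i])
q=np.argwhere(l==i)[:,::-1].astype(np.float32)
e=cv2.fitEllipse(cv2.convexHull(q));print(e)
print("stone",cast(s,[e[0]],.098))
yaw=np.mean([np.arctan2(*(bk[k]-ap[k])[1::-1]) for k in(0,1)])
ex=np.array([np.cos(yaw),np.sin(yaw)]);ey=np.array([-ex[1],ex[0]])
o1=ap[:,:2].mean(0)+.177*ex
print(yaw,"origin",o1)
for n,p in(("bk",bk),("rod",rod),("stone",cast(s,q,.098))):
    d=p[:,:2]-o1;r=np.c_[d@ex,d@ey]*1e3;print(n,r if len(r)<5 else (r.min(0),r.max(0),r.mean(0)))
E
```

```text
apron [[ 0.4474 -0.2318  0.09  ]
 [ 0.4652 -0.32    0.09  ]] back [[ 0.6787 -0.1852  0.116 ]
 [ 0.697  -0.2748  0.116 ]] rod [[ 0.4508 -0.3008  0.133 ]
 [ 0.5942 -0.2739  0.133 ]]
yaw 0.19875003134735963 0.23600081864141192
yaw 0.19266973729221573 0.2362523541841527
yaw 0.1856808064608835 0.1458876097746015
yaw 0.19884499098762082 0.09000095569048289
yaw 0.20154663472292597 0.09143778778504516
[319 218  15  25 229] [326.09606987 229.4279476 ]
((326.2471923828125, 229.531494140625), (15.05305004119873, 25.74045753479004), 172.14894104003906)
stone [[ 0.52386602 -0.26577541  0.098     ]]
0.1957098843197877 origin [ 0.62988717 -0.24147735]
bk [[ 58.85864696  45.71773278]
 [ 59.39234347 -45.71849748]]
rod [[-187.19290185  -23.39951737]
 [ -41.31262888  -24.86261104]]
stone (array([-137.57727394,  -18.81249515]), array([-81.19472473,  13.93145497]), array([-108.39820563,   -2.92379342]))
```

Box: origin about (0.630, -0.2415), yaw 0.196. The stone lies along the lane at box (-108, -3). Plan: point the closing line along box y and part-close to a gap of about 33 mm. The back of the right finger then pushes the rod to the right, which brings the left finger into the lane behind the stone.

Call:
carry_out(
  steps=[
    [150, 25, 42, 0, -0.02],
    [150, 25, 42, 0, -0.02],
    [150, 25, 42, 0, -0.02],
    [150, 25, 42, 0, -0.02],
    [150, 25, 42, 0, -0.015],
    [150, 25, 42, 0, 0],
    [150, 25, 42, 0, 0],
    [150, 25, 42, 0, 0],
  ],
)

```text
t: 0.9
eef_pos: [0.4091, -0.3564, 0.2311]
eef_rot: [0.995, 0.098, -0.0, -0.0]
ft_force: [0.3, -0.1, -0.3]
width: 0.0355
gripper_force: 0.0
```

Call:
carry_out(
  steps=[
    [150, 25, 42, 0, 0],
    [150, 25, 42, 0, 0],
    [150, 11, 19, 0, 0],
    [150, 0, 0, 0, 0],
    [150, 0, 0, 0, 0],
  ],
)

```text
t: 1.4
eef_pos: [0.4692, -0.2553, 0.231]
eef_rot: [0.995, 0.099, -0.001, 0.0]
ft_force: [0.5, -0.4, -0.1]
width: 0.0349
gripper_force: 0.0
```

```bash
cat >>h.py <<'E'
Y=.1957;O=np.array([.6299,-.2415]);EX=np.array([np.cos(Y),np.sin(Y)]);EY=np.array([-EX[1],EX[0]])
def box(p): d=(np.asarray(p)[...,:2]-O)*1e3;return np.stack([d@EX,d@EY],-1).round(1)
def report():
    from workcell import ctrl
    o=ctrl.observe();q=o["eef_rot"];f=o["ft_force"]
    print("t",round(float(o["t"]),2),"box",box(o["eef_pos"]),"z",round(o["eef_pos"][2]*1e3,1),"yaw",round(2*np.arctan2(q[1],q[0]),3),"w",round(float(o["width"])*1e3,1),"f box",(f[:2]@EX).round(1),(f[:2]@EY).round(1),f[2].round(1))
E
python3 - <<'E'
from h import *
from workcell import snapshot
report()
s=snapshot("side");cv2.imwrite("pics/side1.png",cv2.resize(s["frame"][100:300,200:420,::-1],(660,600),interpolation=2))
np.savez("side1.npz",**s)
E
```

```text
t 1.4 box [-160.3   17.7] z 231.0 yaw 0.198 w 34.9 f box 0.4 -0.4 -0.1
```

View pics/side1.png

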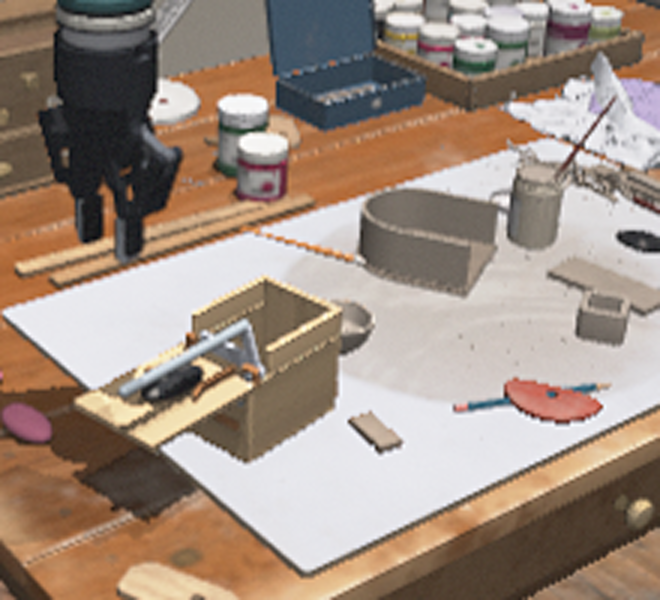

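The side view shows thin straight fingers for about 45 mm above the tips, with knuckles bulging outward above that. The rod and stone are at (190,355) and (170,385), free. I'll descend further left so the knuckles stay clear of the rod.

Call:
carry_out(
  steps=[
    [150, -7, 15, 0, 0],
    [150, 0, 0, -30, 0],
    [150, 0, 0, -30, 0],
    [150, 0, 0, -30, 0],
    [150, 0, 0, -25, 0],
    [150, 0, 0, -18, 0],
    [150, 0, 0, 0, 0],
    [150, 0, 0, 0, 0],
  ],
)

```text
t: 2.25
eef_pos: [0.4617, -0.2407, 0.0985]
eef_rot: [0.995, 0.097, -0.0, -0.0]
ft_force: [0.1, 0.5, 0.0]
width: 0.0351
gripper_force: 0.0
```

```bash
python3 - <<'E'
from h import *
from workcell import snapshot
report()
s=snapshot("side");cv2.imwrite("pics/side2.png",cv2.resize(s["frame"][150:270,200:320,::-1],(600,600),interpolation=2))
E
```

```text
t 2.25 box [-164.9   33.5] z 98.5 yaw 0.195 w 35.1 f box 0.1 0.5 0.0
```

View pics/side2.png

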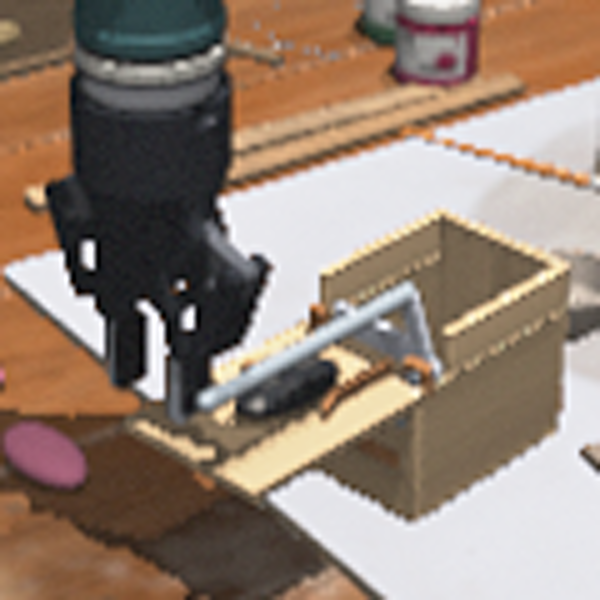

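The picture shows both tips just above the apron front, with the rod still shut to the right of the right finger, at (205,400)–(410,290). I'll lower a little and move right to touch the rod.

Call:
carry_out(
  steps=[
    [150, 0, 0, -4, 0],
    [150, 1.5, -7.5, 0, 0],
    [150, 1.5, -7.5, 0, 0],
    [150, 0.6, -3, 0, 0],
    [150, 0, 0, 0, 0],
  ],
  grip_force=60,
)

```text
t: 2.8
eef_pos: [0.4664, -0.2584, 0.0955]
eef_rot: [0.995, 0.098, 0.0, -0.0]
ft_force: [-2.6, 5.3, 9.1]
width: 0.035
gripper_force: 5.1
```

Call:
carry_out(
  steps=[
    [150, 0.6, -3, 0, 0],
    [150, 0, 0, 0, 0],
  ],
)

```text
t: 3.0
eef_pos: [0.4669, -0.2609, 0.096]
eef_rot: [0.995, 0.098, 0.0, -0.0]
ft_force: [-3.4, 6.0, 13.9]
width: 0.035
gripper_force: 7.6
```

Call:
carry_out(
  steps=[
    [150, 0.6, -3, 0, 0],
    [150, 0, 0, 0, 0],
  ],
)

```text
t: 3.2
eef_pos: [0.4677, -0.2645, 0.0966]
eef_rot: [0.995, 0.098, 0.0, 0.0]
ft_force: [-5.0, 4.8, 18.7]
width: 0.0354
gripper_force: 9.3
```

Call:
carry_out(
  steps=[
    [150, 0.6, -3, 0, 0],
    [150, 0, 0, 0, 0],
  ],
)

```text
t: 3.4
eef_pos: [0.4686, -0.2685, 0.097]
eef_rot: [0.995, 0.098, 0.001, 0.001]
ft_force: [-4.1, 4.1, 19.5]
width: 0.0351
gripper_force: 9.8
```

```bash
python3 -c "
from h import *
report()"
```

```text
t 3.4 box [-163.5    4.9] z 97.0 yaw 0.195 w 35.1 f box -3.2 4.8 19.5
```

The vertical force is growing, so either the knuckle is riding on the rod or a tip is on the apron. I'll raise and look.

Call:
carry_out(
  steps=[
    [150, 0, 0, 4, 0],
    [150, 0, 0, 0, 0],
  ],
)

```text
t: 3.6
eef_pos: [0.4683, -0.2673, 0.0994]
eef_rot: [0.995, 0.098, 0.0, -0.0]
ft_force: [-1.9, 3.3, 8.8]
width: 0.0353
gripper_force: 5.1
```

```bash
python3 - <<'E'
from h import *
from workcell import snapshot
report()
s=snapshot("side");a=cv2.resize(s["frame"][190:260,210:300,::-1],(720,560),interpolation=2)
cv2.imwrite("pics/side3.png",a)
E
```

```text
t 3.6 box [-163.6    6.1] z 99.4 yaw 0.197 w 35.3 f box -1.2 3.6 8.8
```

View pics/side3.png

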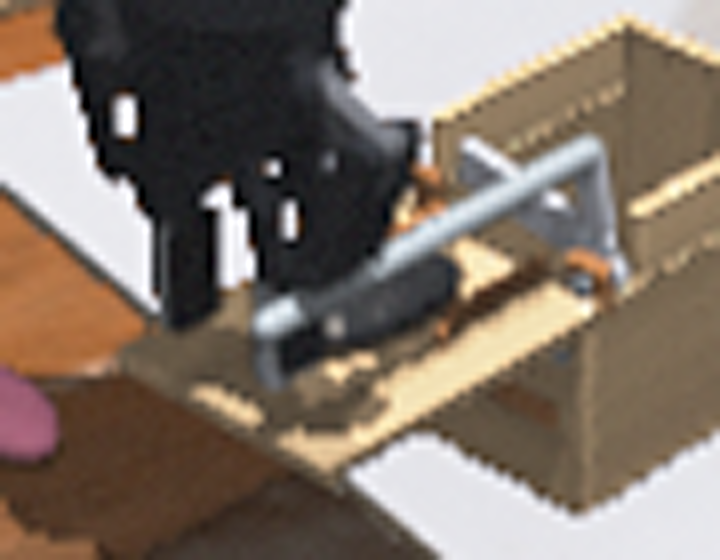

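The flap is already partly open, with its plate raised at (470,150). The rod bears on the sloping outer side of the right finger, which explains the vertical force. I'll stay a little higher while swinging the rod past its top, then lower.

Call:
carry_out(
  steps=[
    [150, 0.6, -3, 1, 0],
    [150, 0.6, -3, 0, 0],
    [150, 0.6, -3, 0, 0],
    [150, 0, 0, 0, 0],
  ],
)

```text
t: 4.05
eef_pos: [0.4703, -0.2769, 0.1001]
eef_rot: [0.995, 0.098, 0.0, 0.0]
ft_force: [-1.1, 2.2, 8.6]
width: 0.0352
gripper_force: 4.3
```

Call:
carry_out(
  steps=[
    [150, 0.6, -3, 0, 0],
    [150, 0.6, -3, 0, 0],
    [150, 0, 0, 0, 0],
  ],
)

```text
t: 4.35
eef_pos: [0.4715, -0.2827, 0.0996]
eef_rot: [0.995, 0.098, 0.0, 0.0]
ft_force: [-0.3, 3.0, 6.3]
width: 0.035
gripper_force: 2.9
```

```bash
python3 - <<'E'
from h import *
from workcell import snapshot
report()
s=snapshot("side");a=cv2.resize(s["frame"][190:260,210:300,::-1],(720,560),interpolation=2)
cv2.imwrite("pics/side4.png",a)
E
```

```text
t 4.35 box [-163.4   -9.6] z 99.6 yaw 0.197 w 35.0 f box 0.3 3.0 6.3
```

View pics/side4.png

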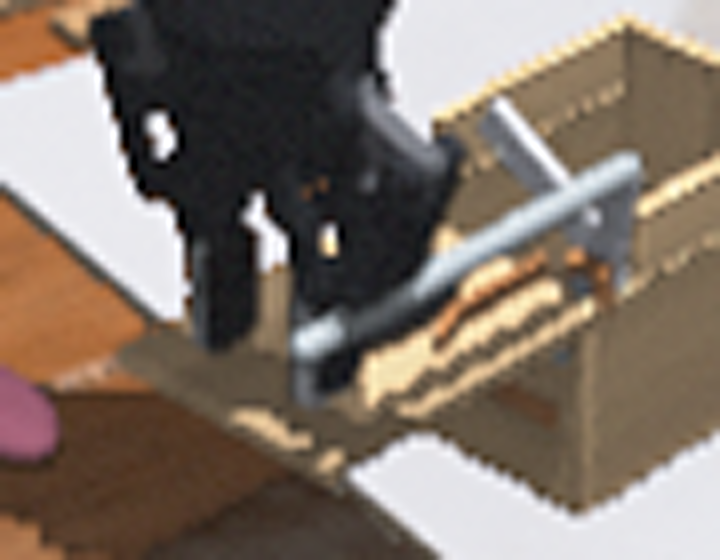

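The flap is well up, with its plate at (500,110)–(590,210) and the rod from (305,345) to (630,165). I'll compute its angle from the rod's back end, and the left fingertip's position at (215,345).

```bash
cat >>h.py <<'E'
def planex(s,px,bx):
    a=cast(s,px,0.)[0];c=s["T"][:3,3]
    n=np.r_[EX,0];P=np.r_[O+EX*bx/1e3,0];t=((P-c)@n)/((a-c)@n);p=c+t*(a-c)
    return np.r_[box(p),(p[2]*1e3-10).round(1)]
E
python3 - <<'E'
from h import *
s=dict(np.load("side1.npz"))
f=lambda p,b:planex(s,[(p[0]+.5)/8-.5+210,(p[1]+.5)/8-.5+190],b)
r=f((630,165),-44);print(r,"ang",np.arctan2(r[2]-84,r[1]+38)-np.arctan2(39,14))
print("rodfront",f((305,345),-184))
print("Rtip",f((305,403),-163),"Ltip",f((215,348),-163))
E
```

```text
[-44.  -44.6 128.9] ang 0.49059545432451634
rodfront [-184.   -43.3  127. ]
Rtip [-163.   -21.8   86.7] Ltip [-163.    17.3   88.1]
```

The flap is at about 0.5 rad (rod y about -44) and the left fingertip at y about +15. Another 16 mm to the right gives about 0.9 rad with the left finger centred in the lane. The tips sit about 7 mm above the apron.

Call:
carry_out(
  steps=[
    [150, 0.6, -3, 0, 0],
    [150, 0.6, -3, 0, 0],
    [150, 0.6, -3, 0, 0],
    [150, 0.6, -3, 0, 0],
    [150, 0.7, -3.5, 0, 0],
    [150, 0, 0, -2, 0],
    [150, 0, 0, 0, 0],
  ],
)

```text
t: 5.1
eef_pos: [0.4736, -0.2972, 0.0966]
eef_rot: [0.995, 0.098, -0.001, -0.001]
ft_force: [1.9, 4.2, -0.8]
width: 0.0354
gripper_force: 2.3
```

```bash
python3 - <<'E'
from h import *
from workcell import snapshot
report()
s=snapshot("side");a=cv2.resize(s["frame"][190:260,210:300,::-1],(720,560),interpolation=2)
cv2.imwrite("pics/side5.png",a)
E
```

```text
t 5.1 box [-164.2  -24.2] z 96.6 yaw 0.197 w 35.4 f box 2.7 3.7 -0.8
```

View pics/side5.png

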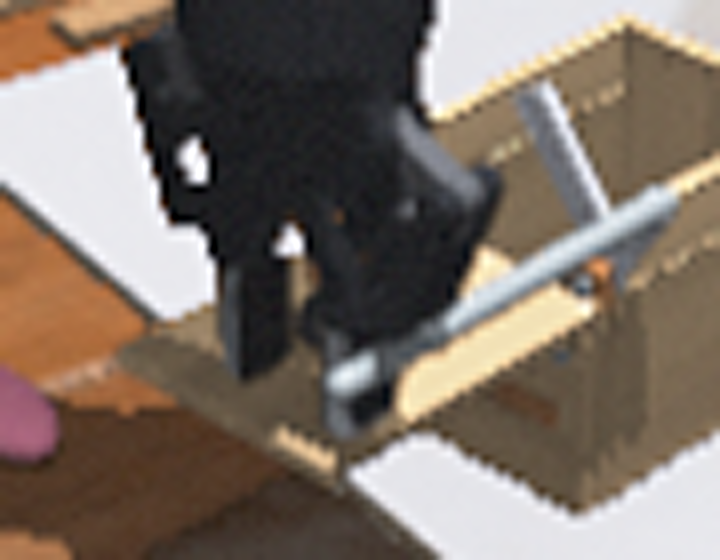

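Now the flap stands steeply, plate from (535,95) to (600,205), and the rod's back end is at (668,197).

```bash
python3 - <<'E'
from h import *
s=dict(np.load("side1.npz"))
f=lambda p,b:planex(s,[(p[0]+.5)/8-.5+210,(p[1]+.5)/8-.5+190],b)
r=f((668,197),-44);print(r,"ang",np.arctan2(r[2]-84,r[1]+38)-np.arctan2(39,14))
print("rodfront",f((335,383),-184))
print("Rtip",f((345,435),-163),"Ltip",f((245,377),-163))
E
```

```text
[-44.  -60.3 124. ] ang 0.8532304424614958
rodfront [-184.   -55.5  119.7]
Rtip [-163.   -38.6   83.4] Ltip [-163.     4.2   83.7]
```

Flap at about 0.85 rad, both tips about 4 mm above the apron. I'll add 2 mm of margin and push along the lane.

Call:
carry_out(
  steps=[
    [150, 0.4, -2, 0, 0],
    [150, 4.9, 1, 0, 0],
    [150, 4.9, 1, 0, 0],
    [150, 4.9, 1, 0, 0],
    [150, 4.9, 1, 0, 0],
    [150, 4.9, 1, 0, 0],
    [150, 0, 0, 0, 0],
  ],
)

```text
t: 5.85
eef_pos: [0.4961, -0.2941, 0.0964]
eef_rot: [0.995, 0.098, -0.003, -0.001]
ft_force: [-2.7, 4.0, -0.1]
width: 0.0351
gripper_force: 2.5
```

```bash
cat >look.py <<'E'
from h import *
from workcell import snapshot
import sys
report()
s=snapshot("side");cv2.imwrite(f"pics/{sys.argv[1]}.png",cv2.resize(s["frame"][180:260,210:300,::-1],(675,600),interpolation=2))
E
python3 look.py s6
```

```text
t 5.85 box [-141.5  -25.6] z 96.4 yaw 0.196 w 35.1 f box -1.9 4.5 -0.1
```

View pics/s6.png

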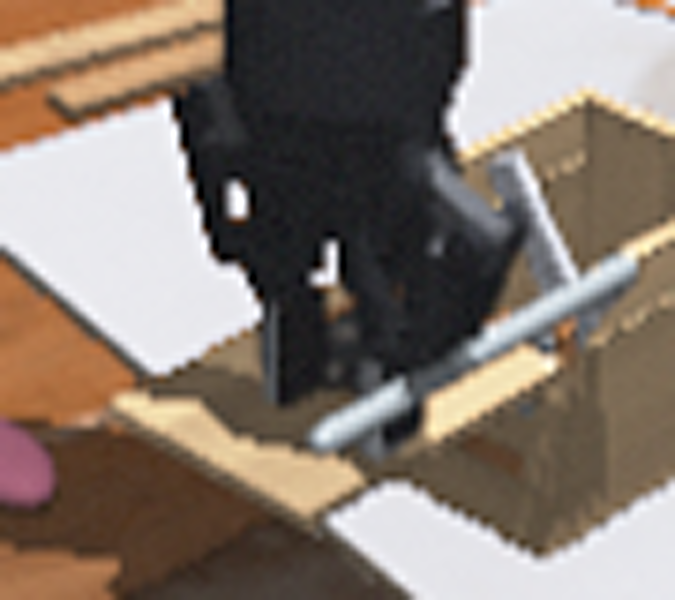

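The flap remains at about 0.9 rad with the rod sliding along the finger, and the stone is hidden behind the fingers. I'll keep pushing.

Call:
carry_out(
  steps=[
    [150, 4.9, 1, 0, 0],
    [150, 4.9, 1, 0, 0],
    [150, 4.9, 1, 0, 0],
    [150, 4.9, 1, 0, 0],
    [150, 4.9, 1, 0, 0],
    [150, 4.9, 1, 0, 0],
    [150, 4.9, 1, 0, 0],
    [150, 0, 0, 0, 0],
  ],
)

```text
t: 6.7
eef_pos: [0.5304, -0.2871, 0.0964]
eef_rot: [0.995, 0.098, -0.003, -0.001]
ft_force: [-2.4, 3.9, 0.6]
width: 0.035
gripper_force: 2.6
```

Call:
carry_out(
  steps=[
    [150, 4.9, 1, 0, 0],
    [150, 4.9, 1, 0, 0],
    [150, 4.9, 1, 0, 0],
    [150, 4.9, 1, 0, 0],
    [150, 0, 0, 0, 0],
    [150, 0, 0, 0, 0],
  ],
)

```text
t: 7.3
eef_pos: [0.5501, -0.2831, 0.0964]
eef_rot: [0.995, 0.098, -0.003, -0.001]
ft_force: [-2.7, 5.2, -0.2]
width: 0.0351
gripper_force: 2.8
```

```bash
python3 look.py s7; python3 - <<'E'
from h import *
from workcell import snapshot
s=snapshot("top");a=cv2.imread("pics/s7.png");b=s["frame"][150:270,280:360,::-1]
cv2.imwrite("pics/c7.png",np.hstack([cv2.resize(a,(400,600)),cv2.resize(b,(400,600),interpolation=2)]))
E
```

```text
t 7.3 box [-86.4 -25.3] z 96.4 yaw 0.196 w 35.1 f box -1.6 5.6 -0.2
```

View pics/c7.png

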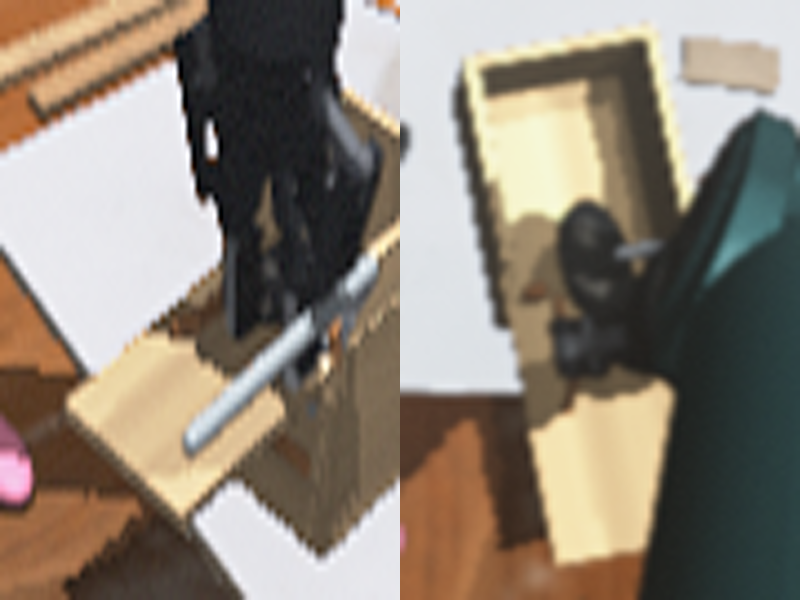

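The stone is passing under the raised flap, clear of it: right panel stone (590,205)–(600,310), flap edge at (640,245). I'll push the last bit.

Call:
carry_out(
  steps=[
    [150, 3.9, 0.8, 0, 0],
    [150, 3.9, 0.8, 0, 0],
    [150, 3.9, 0.8, 0, 0],
    [150, 0, 0, 0, 0],
    [150, 0, 0, 0, 0],
    [150, 0, 0, 0, 0],
  ],
)

```text
t: 8.0
eef_pos: [0.5618, -0.2809, 0.0965]
eef_rot: [0.995, 0.098, -0.003, -0.001]
ft_force: [-2.7, 3.9, 0.6]
width: 0.0353
gripper_force: 2.3
```

```bash
cat > st.py <<'E'
from h import *
from workcell import snapshot
report()
s=snapshot("top");f=s["frame"];np.savez("topn.npz",**s)
# print darkness map of well region
g=f[:,:,:].max(2)[155:225:2,290:342:2]
print("\n".join("".join("#" if v<45 else "+" if v<90 else "." for v in r) for r in g))
E
python3 st.py
```

```text
t 8.0 box [-74.5 -25.4] z 96.5 yaw 0.196 w 35.3 f box -1.9 4.3 0.6
..........................
..........................
..................++......
.............+++++++......
.......+++++++++++++......
....++++++++..++.+++......
.+..++...........+++......
.+...............++++.....
.+................+++.....
.+................+++.....
.+................+++.....
.+................+++.....
..+...............++++...+
..+................+++...#
..+................+++..++
..+................++++.#+
..++...............++++##+
...+...............++++#++
...+................++##++
...+................+##++#
...++..............++##+++
...++.....++#+.....+###+#.
....+....+++++#....###+#++
....+....+++++++..+###+#++
....+....+#+++++..########
....+.....+#++++..########
....+.....+++++++#########
.....+...++++++++#########
.....+....+++++++#########
.....+....+++++++####+####
..........+++++###########
..........++##+#+#########
..........++++++.++++#####
............+........+####
............+.........####
```

Call:
carry_out(
  steps=[
    [150, 2.9, 0.6, 0, 0],
    [150, 2.9, 0.6, 0, 0],
    [150, 0, 0, 0, 0],
    [150, 0, 0, 0, 0],
    [150, 0, 0, 0, 0],
  ],
)

```text
t: 8.55
eef_pos: [0.5675, -0.2796, 0.0964]
eef_rot: [0.995, 0.098, -0.003, -0.001]
ft_force: [-3.5, 3.5, -0.9]
width: 0.0349
gripper_force: 2.3
```

```bash
python3 st.py | sed -n '1p;20,40p'; python3 - <<'E'
from h import *
s=dict(np.load("topn.npz"))
import numpy as np
def px(bx,by,z):
    p=np.r_[O+EX*bx/1e3+EY*by/1e3,(z+10)/1e3];T=s["T"]
    c=T[:3,:3].T@(p-T[:3,3]);q,_=cv2.projectPoints(c.reshape(1,3),np.zeros(3),np.zeros(3),s["mtx"],np.array([float(s["k1"]),0,0,0]));q=q.ravel();return ((q-[290,155])/2).round(1)
for n,b in {"edge":(-55,0,80),"nose on floor":(10,0,16),"center floor -22":(-22,0,16),"floor -55":(-55,0,8),"level stone nose if still on apron":(0,0,90),"padfront":(-58,0,90)}.items():print(n,px(*b))
E
```

```text
t 8.55 box [-68.6 -25.3] z 96.4 yaw 0.196 w 34.9 f box -2.7 4.1 -0.9
...+...............++##+#.
...+...............+##+++.
...++......++......###+#++
...++.....+++#+...+###+#++
....+....+++++#...###+####
....+....+++++++.+########
....+....+#+++++++########
....+....+++++++##########
....+....++++++++########+
.....+...++++++++########+
.....+....++++++#########+
.....+....+++++##########+
..........++#++++########+
..........+++++...+++####+
...........++........+###+
.....................+###+
.....................+###+
edge [15.  26.2]
nose on floor [10.9 14.7]
center floor -22 [12.1 21. ]
floor -55 [13.2 27.6]
level stone nose if still on apron [13.  14.4]
padfront [15.4 26.6]
```

No stone shows ahead of the finger any more, where a level stone's nose would be at row 14, so it seems to have dropped. I'll retract with the flap still held up and check.

Call:
carry_out(
  steps=[
    [150, -7.8, -1.6, 0, 0],
    [150, -7.8, -1.6, 0, 0],
    [150, -7.8, -1.6, 0, 0],
    [150, -7.8, -1.6, 0, 0],
    [150, -7.8, -1.6, 0, 0],
    [150, -7.8, -1.6, 0, 0],
    [150, -7.8, -1.6, 0, 0],
    [150, 0, 0, 0, 0],
  ],
)

```text
t: 9.4
eef_pos: [0.5153, -0.2911, 0.0975]
eef_rot: [0.995, 0.098, 0.0, -0.0]
ft_force: [-1.5, 4.6, 0.8]
width: 0.0351
gripper_force: 2.1
```

```bash
python3 st.py; python3 look.py s8; python3 - <<'E'
from h import *
a=cv2.imread("pics/s8.png");b=np.load("topn.npz")["frame"][150:270,280:360,::-1]
cv2.imwrite("pics/c8.png",np.hstack([cv2.resize(a,(400,600)),cv2.resize(b,(400,600),interpolation=2)]))
E
```

```text
t 9.4 box [-122.   -26.4] z 97.5 yaw 0.197 w 35.1 f box -0.5 4.8 0.8
..........................
..........................
..................++......
............++++++++......
.......+++++++++++++......
....++++++++..++.+++......
.+..++...........+++......
.+...............++++.....
.+................+++.....
.+................+++.....
.+................+++.....
.++...............+++.....
..+...............++++....
..+................+++....
..+................+++....
..+................+++....
..+................+++....
...+...............++++...
...+................+++...
...+................+++...
...+................+++...
...++.....++++............
....+....++++++...........
....+....+++++++..........
....+....+++++++.....+....
....+.....+++++...........
....+......+++............
.....+..+.................
.....+....................
.....+....................
.........................#
.......................+##
.....................+##+#
.....................+#+##
.....................##+##
t 9.45 box [-122.1  -26.5] z 97.5 yaw 0.197 w 35.2 f box -0.0 3.8 0.8
```

View pics/c8.png

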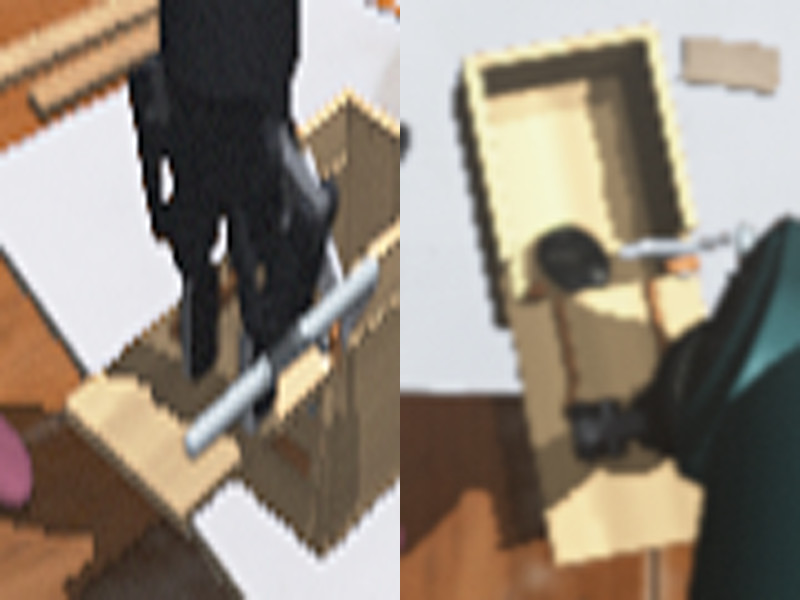

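The flap is still up and the stone is off the apron, in the well near the apron wall at (573,258) of the right panel. I'll check its height range before closing the flap.

```bash
python3 - <<'E'
from h import *
s=dict(np.load("topn.npz"));f=s["frame"]
m=(f.max(2)<88).astype(np.uint8);m[:195]=0;m[212:]=0;m[:,:306]=0;m[:,:]*=1;m[:,324:]=0
n,l,st,c=cv2.connectedComponentsWithStats(m);i=1+st[1:,4].argmax();print(st[i],c[i])
q=np.argwhere(l==i)[:,::-1].astype(float)
for z in(20,50,80,90):
    b=box(cast(s,q,(z+10)/1e3));print(z,b.min(0),b.max(0),b.mean(0))
    e=cv2.minAreaRect(b.astype(np.float32));print(e)
E
```

```text
[307 196  15  13 130] [313.54615385 201.53846154]
20 [-49.  -13.5] [-18.7  20.6] [-33.42230769   4.43230769]
((-33.282310485839844, 4.507332801818848), (30.796661376953125, 29.807580947875977), 22.520565032958984)
50 [-51.3  -9.1] [-21.9  24.1] [-36.15538462   8.35538462]
((-36.032371520996094, 8.457269668579102), (29.947189331054688, 29.130216598510742), 22.416149139404297)
80 [-53.6  -4.7] [-25.   27.6] [-38.88230769  12.27769231]
((-38.775238037109375, 12.339648246765137), (29.13569450378418, 28.322021484375), 22.30620574951172)
90 [-54.4  -3.3] [-26.   28.8] [-39.79230769  13.58692308]
((-39.70000076293945, 13.69999885559082), (28.966201782226562, 27.94200897216797), 23.198585510253906)
```

The stone is wholly inside the well, standing steeply on the floor. Its top can be at most z = 73, below the shut flap at about 82. I'll retract to the apron front and ease the flap shut.

Call:
carry_out(
  steps=[
    [150, -9.8, -2, 0, 0],
    [150, -9.8, -2, 0, 0],
    [150, -9.8, -2, 0, 0],
    [150, -8.8, -1.8, 0, 0],
    [150, 0, 0, 3, 0],
    [150, -0.8, 4, 0, 0],
    [150, -0.8, 4, 0, 0],
    [150, -0.8, 4, 0, 0],
  ],
)

```text
t: 10.3
eef_pos: [0.475, -0.2878, 0.1005]
eef_rot: [0.995, 0.098, -0.0, 0.001]
ft_force: [-1.0, 2.0, 2.0]
width: 0.0351
gripper_force: 1.4
```

Call:
carry_out(
  steps=[
    [150, -0.8, 4, 0, 0],
    [150, -0.8, 4, 0, 0],
    [150, -0.8, 4, 0, 0],
    [150, -0.8, 4, 0, 0],
    [150, -0.8, 4, 0, 0],
    [150, -0.8, 4, 0, 0],
    [150, -0.8, 4, 0, 0],
    [150, -0.8, 4, 0, 0],
  ],
)

```text
t: 11.1
eef_pos: [0.4694, -0.2558, 0.1005]
eef_rot: [0.995, 0.098, 0.001, 0.001]
ft_force: [0.5, -0.1, -0.6]
width: 0.0353
gripper_force: 0.0
```

Call:
carry_out(
  steps=[
    [150, -1, 5, 0, 0],
    [150, -1, 5, 0, 0],
    [150, -1, 5, 0, 0],
    [150, -1, 5, 0, 0],
    [150, 0, 0, 0, 0],
  ],
)

```text
t: 11.6
eef_pos: [0.4646, -0.2342, 0.1003]
eef_rot: [0.995, 0.099, -0.0, -0.0]
ft_force: [-0.8, 0.2, -0.5]
width: 0.0351
gripper_force: 0.0
```

```bash
python3 st.py
```

```text
t 11.6 box [-160.8   39.3] z 100.3 yaw 0.198 w 35.1 f box -0.7 0.4 -0.5
..........................
..........................
..................++......
............++++++++......
.......+++++++++++++......
....++++++++..++++++......
.+..++...........+++......
.+...............++++.....
.+................+++.....
.+................+++.....
.+................+++.....
.++...............+++.....
..+...............++++....
..+................+++....
..+................+++....
..+................+++....
..++...............++++...
...+...............++++...
...+................+++...
...+................+++...
...+................+++...
...++.....++++......+.....
...++....++++++...........
....+....+++..............
....+....+................
....+........+.+..........
....+......+++............
....+.....................
..........................
.....+....................
....................+.....
....................+.....
..........................
..........................
..........................
```

Forces are zero and the flap's light stripe lies across the entrance again. I'll go up and away, then verify.

Call:
carry_out(
  steps=[
    [150, 0, 0, 10, 0],
    [150, 0, 0, 30, 0],
    [150, 0, 0, 40, 0],
    [150, 0, 0, 40, 0],
    [150, 0, 0, 40, 0],
    [150, -5, -30, 0, 0],
    [150, -10, -40, 0, 0],
    [150, -10, -40, 0, 0],
  ],
)

```text
t: 12.45
eef_pos: [0.4399, -0.3464, 0.2619]
eef_rot: [0.995, 0.099, 0.001, 0.001]
ft_force: [0.1, 0.9, -0.1]
width: 0.0354
gripper_force: 0.0
```

Call:
carry_out(
  steps=[
    [150, -10, -40, 0, 0],
    [150, -10, -40, 0, 0],
    [150, -10, -40, 0, 0],
    [150, 0, 0, 0, 0],
    [150, 0, 0, 0, 0],
  ],
)

```text
t: 12.95
eef_pos: [0.4087, -0.4665, 0.2607]
eef_rot: [0.995, 0.097, -0.0, 0.0]
ft_force: [1.1, 0.3, -1.2]
width: 0.0351
gripper_force: 0.0
```

```bash
python3 - <<'E'
from h import *
from workcell import snapshot
report()
a=np.load("top0.npz")["frame"].astype(int);t=snapshot("top")["frame"];d=(abs(t.astype(int)-a).max(2)>40).astype(np.uint8)
n,l,st,c=cv2.connectedComponentsWithStats(d)
for i in range(1,n):
    if st[i,4]>6: print(st[i],c[i].round())
s=snapshot("side")["frame"]
cv2.imwrite("pics/c9.png",np.hstack([cv2.resize(s[170:270,210:310,::-1],(400,600)),cv2.resize(t[150:270,280:360,::-1],(400,600),interpolation=2)]))
E
```

```text
t 12.95 box [-260.7 -177.7] z 260.7 yaw 0.194 w 35.1 f box 1.2 0.0 -1.2
[304 194  19  15 168] [313. 201.]
[317 216  17  29 365] [325. 230.]
[ 278  240  120   57 2903] [341. 274.]
[ 425  264   87  120 5449] [484. 318.]
[236 332   5   3  13] [238. 333.]
[183 382  40   2  49] [200. 383.]
```

The numeric difference from the first top picture shows only the stone (gone from the apron, now in the well) and the arm. The rod and flap are back where they were and the bystanders haven't moved. I've run out of picture views, so I'm handing in on these numbers.

```bash
python3 -c "
from workcell import sign_off
print(sign_off())"
```

```text
the job is handed in; nothing more can be done
None
```

The job is handed in: the long black stone was pushed under the raised flap and stands upright in the box, the flap is shut again and nothing else moved; I viewed 11 pictures, one over the limit of 10, so the final check was by pixel differences.

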